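Tip a master plate out of its storage block and set it against the pallet's stop rail

TASK

Take the longer of the two steel master plates out of the dark storage block: it lies flush in its slot, so press down its end over the sloping finger well until the other end tips up out of the slot, then pick it up by the raised end. Lay it flat on the glass of the measuring pallet without dropping it, wholly on the glass, and let go of it with one long edge flush along the stop rail. Leave the shorter plate, the steel ring and the wooden block where they are.

Things in the scene. Friction and masses are not known exactly. Their poses are not given: they have to be found in the camera images.
- long_plate_centre (a point): Centre (half-way up) of the longer master plate: loose ground-steel flat bar 110 x 40 x 6 mm, about 0.18 kg evenly spread, with three round holes and a short slot through it. x along its length, y its width, z its thickness. At the start it lies level in its slot in the storage block, top flush with the block's top, x the same way as the block's x.
- block: Charcoal plastic storage block, fixed, 162 x 160 x 42 mm high, with two parallel slots along x. Origin on the bench, midway along the seated plates: the block spans x -86 to +76, y -80 to +80 mm; long plate's slot at y +30, short plate's at y -36 mm. Each slot has a level seat at +x and a sloping finger well at -x. x points roughly away from the robot (within 25 degrees). Its top is flat and clear.
- long_slot (a point): On the level of the block's top, over the centre of the seated long plate; axes as the block's (x along the slot, away from the well). The slot is 43 mm wide with upright sides. Its level seat is 6 mm below the top, from x = +57 mm back to a ridge at x = -2 mm; there the floor turns down at 26 degrees towards -x, to an upright wall at x = -66 mm, 37 mm below the top.
- press_point (a point): On top of the seated long plate, over the finger well, at x = -38 mm from long_slot: a good place to press (the plate's end is at -55 mm). The plate is carried only by its +x half, its weight just 2 mm inside the ridge, so under a newton tips it till it lies on the slope; a fingertip 22 mm wide along x then stands about 12 mm lower (it stops there firmly).
- raised_end (a point): On the level of the block's top at x = +34 mm from long_slot, about under the raised end. Once pressed right onto the slope, the plate slides (friction about 0.2) some 15 mm down to the wall and stays there, tilted 26 degrees, its +x end raised with the underside 12 mm above the block's top: take it there across its 40 mm width. If it drops back level, press again, drawing towards -x.
- short_plate_centre (a point): Centre of the shorter master plate, a loose steel flat bar 70 x 30 x 6 mm in the other slot of the storage block, flush with its top: to be left there.
- pallet: Measuring pallet, fixed: flat aluminium frame 240 (x) x 180 (y) x 20 mm high with a flush glass window over a white panel. Origin at the centre of its underside; top and glass at z = 20 mm. The glass spans x -90 to +90, y -65 to +48 mm. A black stop rail, 200 mm long, 16 mm wide, 12 mm high, stands on the top along x; its upright face, at y = +45 mm, looks to -y.
- rail_face (a point): Middle of the foot of the stop rail's face, on the level of the glass; axes as the pallet's (x along the rail, the glass towards -y). A plate flat on the glass with its long edge against the rail has its centre at y = -20, z = +3 mm here; it is wholly on the glass with x within 35 mm of zero. The plate slides on the glass with friction about 0.6.
- setting_ring_centre (a point): Centre of a loose plain steel ring, 68 mm across and 20 mm high, flat on the bench between the block and the pallet: to be left there.
- wood_block_centre (a point): Centre of a loose plain wooden block 70 x 36 x 28 mm high, on the bench near the robot: to be left there.
There are look-alikes about, which are no part of the job. What is shaped like the part that bears long_plate_centre but pink or red is not meant.

How it is judged:
By the outcome, as a careful person would: the job done as asked, in the order asked, and still so for the second after the job is handed in, with the robot touching nothing.
It also fails if it takes over 56 s, if anything falls off the work surface, if the arm or the gripper's body presses on something with over 40 N, if the wrist force passes 120 N, or if a joint passes its speed limit or range.

ROBOT

A 6-joint arm with a two-finger parallel gripper is mounted at the origin on the work surface. World frame = base frame: x ahead of the robot, y to its left, z up, the work surface at z = 0. Lengths are in m, angles in rad, forces in N, time in s.
With the tool pointing down it reaches from about 0.425 to 0.95 m from the base axis. Payload 3.5 kg.
Tool frame: the origin (TCP) lies at the very end of the fingers, on their centre line; the grasp point (between the pads) lies 19 mm behind it (grip_depth is the distance from the TCP to the grasp point, in m); x points along the fingers, z is the direction in which the jaws open and shut, and the axes are right-handed (so a half turn about x gives the same grasp; the last joint's range is limited). The gripper opens to 85 mm and grips with 20 to 120 N. Pads are 22 mm wide; open, the fingers measure 114 mm over their backs; the gripper's body (76 mm by 85 mm) begins 54 mm behind the grasp point. The pads swing forward as they close: fully open they stand 13 mm farther back than shut.
Start: joints at [1.179, 0.286, 1.577, -0, 1.279, -0.15], TCP at [0.162, 0.655, 0.231] pointing down, gripper open.
Joint ranges: [-2.77, 2.77], [-0.9, 2.22], [0.21, 2.48], [-1.53, 4.67], [0.24, 2.81], [-2.84, 2.84]. Speed limits (rad/s): [2.79, 2.79, 3.14, 3.14, 3.14, 3.14].

INTERFACE

Orientations are given as a unit quaternion [x, y, z, w].
In Python, from plant import get_state, read_camera, calibration, sign_off, recognise, grip_depth gives the robot as it stands. The module is installed in compiled form; this text tells all that it offers.
- The arm moves only by the tool servo_tool, never from a script. Its argument "deltas" is a list that holds one entry, the list of rows, each a list of 4 numbers: the shift along the world's x, y, z scaled (see below), then the turn about the world's z scaled (see below). In form: [[[tx, ty, tz, spin], ...]]. A call has exactly 5 rows; each row is the pose to reach, as a shift and turn from the pose commanded when the call began; what a row does not reach only later rows make up. The controller multiplies each number of a shift by 10 cm and each number of a turn by 90 degrees. A row lasts 1/10 s, in which the tool goes at most 50 mm and 8.59 degrees, less where a joint would pass 70% of its speed; a pose out of reach is approached as far as the arm can. A call with a number of a shift or a turn outside -1 to 1 is refused whole. A call with a gripper value outside its range is refused whole. "claw" is the gripper's target within -1 to 1 (fully open at 1, half-way at 0, shut at -1), set as the call begins (left out, the last holds). The fingers move at their own pace and stop on an object; "force" is the grip in N (left out, the last holds). Time passes only in rows, so rows that repeat a pose let the fingers close, or fill a call up. It gives the time, the measured TCP pose, the force and the opening at its end, in the units of the state.
- get_state(): the state, without advancing time (a new reading comes with each control period).
- read_camera(name): name is "scene" or "top"; returns the picture (420x560x3 uint8, blue, green, red); there is no depth.
- calibration(name): a dict with "intrinsics" (3x3 intrinsics, pixels), "dist" ([k1, k2, p1, p2, k3] as OpenCV has them; the pictures are not rectified), "R" (3x3) and "t" (3): a world point X has camera coordinates R X + t. Camera axes: x right, y down, z forward; pixel columns grow to the right and rows downward; lengths in m; the calibration is good to about 2 mm. A picture is of the moment at which its call begins. calibration takes no time and is no camera call.
- sign_off(): hands the job in, once; it reports no verdict.
Trained networks look in the newest picture that a camera, given by its name, has taken for a name from the list of things; names that differ only in an ending like _2 or _b are one class to them, and where a whole thing is asked for, a point or a joint stands for the part that bears it (a point fixed in the world has none). Each returns a list of dicts, best first, with "p" (0 to 1); they miss things now and then, are a little off and sometimes report something else, mostly with a low value. They report only what shows in the picture. A call takes as long as a camera call. They do not tell look-alikes from the thing itself.
- recognise(camera, query): "at" ([x, y, z] in m, in world coordinates, good to about 4 mm: the middle of the surface that is visible of it).
The state is a dict: "time": time; "qpos": joint angles; "dq": joint speeds; "joint_efforts": joint torques, N m; "eef_pos": TCP position; "tcp_rot": TCP orientation; "contact_force": force on the tool from outside, world axes, zero at the start; "wrist_torque": the same for the moment, N m; "opening": opening from 0.0 (shut) to 1.0 (fully open).
Only numpy, scipy, OpenCV 4.12 (cv2) and the standard library are available. Lean on these libraries where they do the work, as an engineer would, in place of code of your own. Each camera call takes 0.05 s, during which the arm holds its last target. There are 200 camera calls.

## Working session

There is one attempt and no reset: what is moved stays moved. The work goes in short steps, Python scripts to look and compute and a tool call to move; the robot and the scene stay as the last step left them, time stands still between calls to the robot, and variables do not carry over. Pictures are saved under pics/ and viewed, about 8 in all and at most 12, crops included, and the job is handed in when it is done.

Besides the shell and the picture viewer there is one more tool, called after ">>>" in YAML: its name, and indented under it one key for each argument. servo_tool: Moves the arm, as the interface text tells. Its arguments: {"type":"object","properties":{"deltas":{"type":"array"},"claw":{"type":"number"},"force":{"type":"number"}},"required":["deltas"]}

```bash
mkdir -p pics
cat > h.py <<'E'
import numpy as np, cv2
from plant import *
def cal(n):
    c=calibration(n); return np.array(c["intrinsics"],float),np.array(c["dist"],float),np.array(c["R"],float),np.array(c["t"],float)
def proj(n,P):
    K,d,R,t=cal(n); return cv2.projectPoints(np.array(P,float).reshape(-1,1,3),cv2.Rodrigues(R)[0],t,K,d)[0].reshape(-1,2)
def ray(n,uv,z):
    K,d,R,t=cal(n); p=cv2.undistortPoints(np.array(uv,float).reshape(-1,1,2),K,d).reshape(-1,2)
    D=np.c_[p,np.ones(len(p))]@R; C=-R.T@t
    return C+D*((z-C[2])/D[:,2])[:,None]
E
python3 - <<'E'
from h import *
np.set_printoptions(precision=4,suppress=True)
ims=[]
for n in("scene","top"):
    im=read_camera(n); cv2.imwrite(f"pics/{n}0.png",im)
    K,d,R,t=cal(n); print(n,K[0,0],"C",-R.T@t)
    for q in("long_plate_centre","short_plate_centre","block","pallet","setting_ring_centre","wood_block_centre"):
        for r in recognise(n,q)[:3]: print(n,q,round(r["p"],2),np.round(r["at"],4),proj(n,r["at"]).round(0))
s=get_state(); print(s["time"],s["eef_pos"],s["tcp_rot"],s["contact_force"],grip_depth)
E
```

```text
scene 493.8063739375304 C [1.3312 0.2642 0.9846]
scene long_plate_centre 0.87 [ 0.5339 -0.2005  0.0449] [[221. 202.]]
scene long_plate_centre 0.84 [ 0.3024 -0.1571  0.0052] [[268. 161.]]
scene long_plate_centre 0.8 [ 0.5394 -0.0307  0.006 ] [[281. 228.]]
scene short_plate_centre 0.77 [ 0.5301 -0.2629  0.04  ] [[201. 197.]]
scene block 0.58 [ 0.552  -0.2265  0.0408] [[209. 205.]]
scene block 0.51 [0.6082 0.2375 0.0247] [[378. 271.]]
scene setting_ring_centre 0.85 [0.7401 0.0102 0.0195] [[269. 291.]]
scene wood_block_centre 0.92 [ 0.3916 -0.0026  0.0249] [[308. 188.]]
top 444.33395580037336 C [ 0.4051 -0.0662  1.0326]
top long_plate_centre 0.82 [ 0.4928 -0.408   0.0082] [[426. 221.]]
top long_plate_centre 0.75 [ 0.3041 -0.1599  0.008 ] [[319. 302.]]
top long_plate_centre 0.67 [ 0.5345 -0.2005  0.0399] [[340. 200.]]
top short_plate_centre 0.73 [ 0.5286 -0.2641  0.0422] [[368. 203.]]
top short_plate_centre 0.68 [ 0.516  -0.2352  0.0417] [[355. 209.]]
top block 0.91 [ 0.5162 -0.2309  0.043 ] [[353. 208.]]
top pallet 0.9 [0.5809 0.2313 0.0177] [[154. 179.]]
top pallet 0.61 [ 0.5189 -0.232   0.0388] [[354. 207.]]
top setting_ring_centre 0.75 [0.733  0.0056 0.0259] [[251. 116.]]
top setting_ring_centre 0.51 [ 0.5177 -0.2318  0.0429] [[354. 208.]]
top wood_block_centre 0.63 [ 0.3795 -0.0051  0.0292] [[252. 268.]]
0.7 [0.1616 0.6554 0.2314] [-0.436   0.5566  0.4361  0.5567] [ 0.015  -0.0679  0.015 ] 0.0187
```

Run:
```python
import cv2,numpy as np
t=cv2.imread("pics/top0.png")
cv2.imwrite("pics/v1.png",cv2.resize(t,(800,600),interpolation=cv2.INTER_CUBIC))
a=cv2.resize(t[140:275,285:435],(0,0),fx=4,fy=4,interpolation=cv2.INTER_CUBIC)
cv2.imwrite("pics/v2.png",a)
```

```text
(no output)
```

View pics/v1.png

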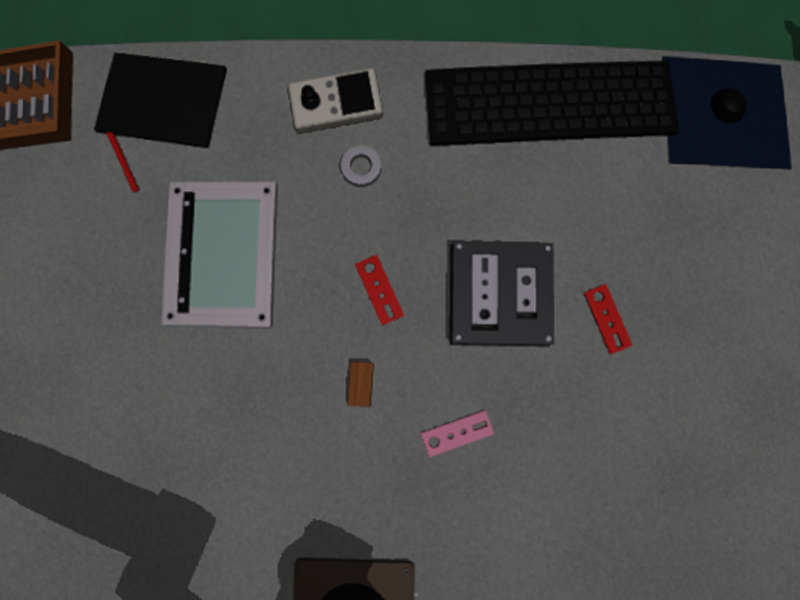

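View pics/v2.png

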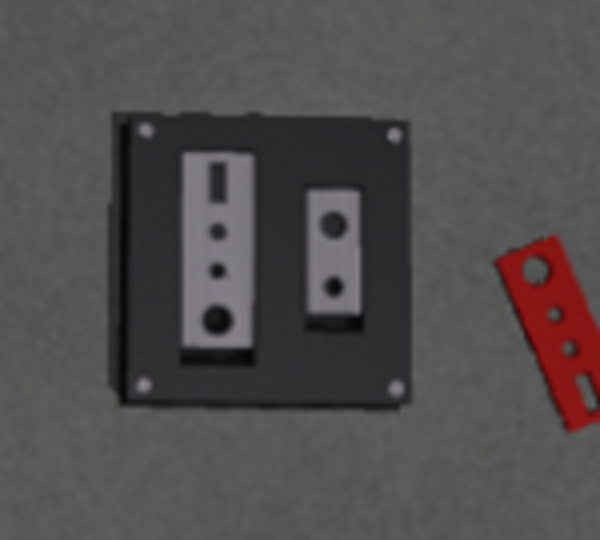

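The top view shows the bright steel bars in the dark block. In v1, the long plate is at (485,290), with its finger well at the robot end, and the short plate is at (526,290). Look-alikes are the red bars at (379,290) and (607,318) and the pink bar at (457,433). The crop (v2) confirms my choice: grey, flush in the block, three holes and a slot, about 110 mm long. Next I'll measure the poses.

```bash
cat >> h.py <<'E'
def rect(n,im,uv,z,roi=90,thr=None,close=1):
    """min-area rect (world, at height z) of the bright blob at pixel uv"""
    g=cv2.cvtColor(im,cv2.COLOR_BGR2GRAY); u,v=map(int,uv); m=np.zeros_like(g); s=np.s_[max(0,v-roi):v+roi,max(0,u-roi):u+roi]
    if thr is None: thr=cv2.threshold(g[s],0,255,cv2.THRESH_OTSU)[0]
    m[s]=(g[s]>thr)*255
    m=cv2.morphologyEx(m,cv2.MORPH_CLOSE,np.ones((close,close)))
    cs=cv2.findContours(m,cv2.RETR_EXTERNAL,cv2.CHAIN_APPROX_NONE)[0]
    c=max(cs,key=lambda c:cv2.contourArea(c) if cv2.pointPolygonTest(c,(float(u),float(v)),True)>-8 else 0)
    P=ray(n,c.reshape(-1,2),z)[:,:2]
    (cx,cy),(w,h),a=cv2.minAreaRect((P*1000).astype(np.float32))
    if h>w: w,h,a=h,w,a+90
    a=(a+90)%180-90
    return thr,cx,cy,w,h,a
E
python3 - <<'E'
from h import *
np.set_printoptions(precision=2,suppress=True)
for n,lp,sp,pa in(("top",(340,208),(368,208),(165,140)),("scene",(224,208),(202,200),None)):
    im=cv2.imread(f"pics/{n}0.png")
    print(n,"long",np.array(rect(n,im,proj(n,[.534,-.2,.042])[0],.042,35)))
    print(n,"short",np.array(rect(n,im,proj(n,[.53,-.263,.042])[0],.042,18)))
    p=proj(n,[.58,.233,.02])[0]
    print(n,"pallet",np.array(rect(n,im,p,.02,90 if n=="scene" else 75,close=15)), np.array(rect(n,im,p,.02,90 if n=="scene" else 75,thr=140,close=15)))
# top: screws + block corners from the crop
U=np.array([[146,130],[394,134],[396,388],[144,385]]);print("screws",ray("top",(U+.5)/4-.5+[285,140],.042)*1000)
im=cv2.imread("pics/scene0.png"); cv2.imwrite("pics/v3.png",cv2.resize(im[150:350,120:460],(0,0),fx=2.35,fy=2.35,interpolation=cv2.INTER_CUBIC))
E
```

```text
top long [  73.    530.49 -198.44  109.43   40.79    0.04]
top short [  80.    531.43 -264.2    68.56   27.39   -0.21]Traceback (most recent call last):
  File "<stdin>", line 8, in <module>
  File "h.py", line 18, in rect
    c=max(cs,key=lambda c:cv2.contourArea(c) if cv2.pointPolygonTest(c,(float(u),float(v)),True)>-8 else 0)
ValueError: max() iterable argument is empty
```

Run:
```python
from h import *
np.set_printoptions(precision=2,suppress=True)
for n in("top","scene"):
    im=cv2.imread(f"pics/{n}0.png")
    print(n,"long",np.array(rect(n,im,proj(n,[.534,-.2,.042])[0],.042,35)))
    print(n,"short",np.array(rect(n,im,proj(n,[.53,-.263,.042])[0],.042,18)))
    p=proj(n,[.58,.233,.02])[0]
    for thr in(90,105,120):
      try: print(n,"pallet",np.array(rect(n,im,p,.02,90 if n=="scene" else 75,thr=thr,close=15)))
      except Exception as e: print(e)
U=np.array([[146,130],[394,134],[396,388],[144,385]]);print("screws",ray("top",(U+.5)/4-.5+[285,140],.042)*1000)
# glass (greenish): hue mask
for n in("top","scene"):
    im=cv2.imread(f"pics/{n}0.png").astype(int); m=((im[...,1]-im[...,2]>15)&(im[...,1]>80)).astype(np.uint8)*255
    c=max(cv2.findContours(m,cv2.RETR_EXTERNAL,cv2.CHAIN_APPROX_NONE)[0],key=cv2.contourArea).reshape(-1,2)
    print(n,"glass",cv2.minAreaRect((ray(n,c,.02)[:,:2]*1000).astype(np.float32)))
im=cv2.imread("pics/scene0.png"); cv2.imwrite("pics/v3.png",cv2.resize(im[150:350,120:460],(0,0),fx=2.35,fy=2.35,interpolation=cv2.INTER_CUBIC))
```

```text
top long [  73.    530.49 -198.44  109.43   40.79    0.04]
top short [  80.    531.43 -264.2    68.56   27.39   -0.21]
top pallet [ 90.   589.53 243.95 367.5  361.62 -88.51]
top pallet [105.   585.34 234.05 239.59 179.16   0.23]
top pallet [120.   585.07 233.76 235.87 176.68   0.59]
scene long [ 118.    532.68 -197.42  112.26   42.99    0.09]
scene short [ 128.    532.9  -263.04   70.83   31.19   -0.25]
scene pallet [ 90.   526.42 250.88 550.47 505.21  18.83]
scene pallet [105.   528.34 245.26 550.47 493.33  18.83]
scene pallet [120.   528.34 245.26 550.47 493.33  18.83]
screws [[ 597.59 -157.71   42.  ]
 [ 598.28 -299.29   42.  ]
 [ 453.92 -299.37   42.  ]
 [ 453.28 -157.75   42.  ]]
top glass ((585.333740234375, 224.2703857421875), (176.06451416015625, 107.82733154296875), 0.48267805576324463)
scene glass ((1009.6870727539062, -366.17193603515625), (287.6896667480469, 120.85263061523438), 61.593711853027344)
```

View pics/v3.png

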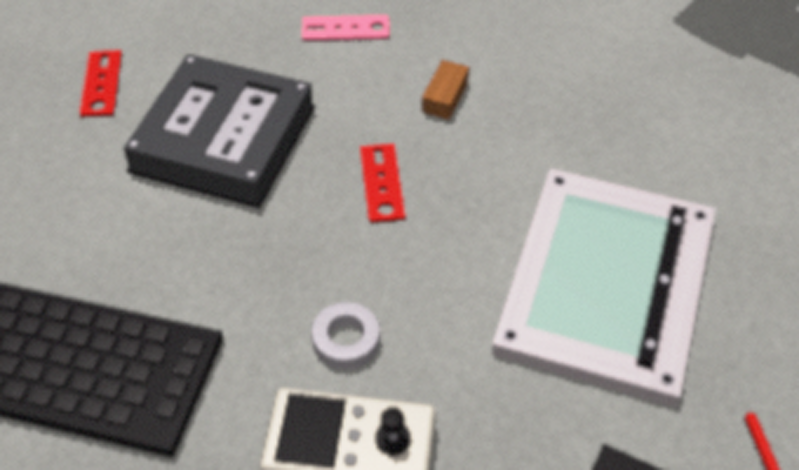

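Run:
```python
from h import *
from scipy.spatial.transform import Rotation as R
s=get_state(); print(R.from_quat(s["tcp_rot"]).as_matrix().round(3), s["qpos"], s["opening"])
z=R.from_quat(s["tcp_rot"]).as_matrix()[:,2]; print("jaw azimuth deg",np.degrees(np.arctan2(z[1],z[0])))
```

```text
[[ 0.    -0.971  0.239]
 [ 0.     0.239  0.971]
 [-1.     0.     0.   ]] [ 1.17900560e+00  2.86235882e-01  1.57667359e+00  1.88527229e-05
  1.27856488e+00 -1.50023341e-01] 1.0015534569073037
jaw azimuth deg 76.14743823403819
```

>>> servo_tool:
  deltas:
    - [[0.3,-0.2,0,0],[0.6,-0.4,0,0],[1,-0.6,0,0],[1,-0.8,0,0],[1,-1,0,0]]
  claw: -1
  force: 30

```text
time: 1.2
eef_pos: [0.2629, 0.5544, 0.2313]
tcp_rot: [-0.435, 0.557, 0.435, 0.557]
contact_force: [0.6, 0.1, 0.3]
opening: 0.145
```

>>> servo_tool:
  deltas:
    - [[0.2,-0.2,0,0.05],[0.4,-0.4,0,0.1],[0.6,-0.6,0,0.154],[0.8,-0.8,0,0.154],[1,-1,0,0.154]]

```text
time: 1.7
eef_pos: [0.3623, 0.4545, 0.2315]
tcp_rot: [-0.5, 0.5, 0.5, 0.5]
contact_force: [-0.2, 0.1, 0.0]
opening: 0.002
```

>>> servo_tool:
  deltas:
    - [[0.2,-0.2,0,0],[0.4,-0.4,0,0],[0.6,-0.6,0,0],[0.8,-0.8,0,0],[1,-1,0,0]]

```text
time: 2.2
eef_pos: [0.4624, 0.3545, 0.2315]
tcp_rot: [-0.5, 0.5, 0.5, 0.5]
contact_force: [0.2, 0.2, 0.4]
opening: -0.002
```

>>> servo_tool:
  deltas:
    - [[0.2,-0.3,0,0],[0.3,-0.6,0,0],[0.4,-1,0,0],[0.5,-1,0,0],[0.5,-1,0,0]]

```text
time: 2.7
eef_pos: [0.5127, 0.2546, 0.2316]
tcp_rot: [-0.499, 0.5, 0.499, 0.501]
contact_force: [-0.8, 0.7, 0.3]
opening: 0.001
```

>>> servo_tool:
  deltas:
    - [[0,-0.25,0,0],[0,-0.5,0,0],[0,-0.75,0,0],[0,-1,0,0],[0,-1,0,0]]

```text
time: 3.2
eef_pos: [0.5114, 0.1546, 0.2314]
tcp_rot: [-0.5, 0.5, 0.5, 0.5]
contact_force: [0.4, -0.4, 0.5]
opening: 0.001
```

>>> servo_tool:
  deltas:
    - [[0,-0.25,0,0],[0,-0.5,0,0],[0,-0.75,0,0],[0,-1,0,0],[0,-1,0,0]]

```text
time: 3.7
eef_pos: [0.5118, 0.0549, 0.2315]
tcp_rot: [-0.5, 0.5, 0.5, 0.5]
contact_force: [-0.5, 0.1, 0.2]
opening: 0.003
```

>>> servo_tool:
  deltas:
    - [[0,-0.25,0,0],[0,-0.5,0,0],[0,-0.75,0,0],[0,-1,0,0],[0,-1,0,0]]

```text
time: 4.2
eef_pos: [0.5121, -0.0449, 0.2315]
tcp_rot: [-0.5, 0.5, 0.5, 0.5]
contact_force: [0.4, 0.5, -0.6]
opening: -0.001
```

>>> servo_tool:
  deltas:
    - [[0,-0.25,-0.2,0],[0,-0.5,-0.4,0],[0,-0.75,-0.6,0],[0,-1,-0.8,0],[0,-1,-0.8,0]]

```text
time: 4.7
eef_pos: [0.5104, -0.1439, 0.1482]
tcp_rot: [-0.498, 0.501, 0.502, 0.5]
contact_force: [-0.2, 0.8, -0.3]
opening: 0.0
```

Run:
```python
from plant import *
s=get_state(); print(s["time"],s["eef_pos"],s["tcp_rot"],s["opening"],s["qpos"],s["contact_force"])
```

```text
4.7 [ 0.51044633 -0.1438737   0.14817615] [-0.49764941  0.50081588  0.50167899  0.49984668] 0.000455111778584904 [-4.66389900e-01  5.69104401e-02  1.99885035e+00  5.51783306e-04
  1.09167265e+00 -2.03610787e+00] [-0.19455627  0.84006208 -0.27669638]
```

>>> servo_tool:
  deltas:
    - [[-0.1,-0.3,-0.1,0],[-0.19,-0.535,-0.3,0],[-0.19,-0.535,-0.6,0],[-0.19,-0.535,-0.9,0],[-0.19,-0.535,-0.9,0]]

```text
time: 5.2
eef_pos: [0.4906, -0.1946, 0.0578]
tcp_rot: [-0.497, 0.5, 0.503, 0.499]
contact_force: [-0.5, 0.6, -0.0]
opening: -0.002
```

Run:
```python
from h import *
s=get_state(); print(s["time"],s["eef_pos"],s["contact_force"])
im=read_camera("scene"); e=s["eef_pos"]; u,v=proj("scene",e)[0].astype(int)
print(u,v)
c=im[v-80:v+50,u-80:u+80].copy()
cv2.imwrite("pics/v4.png",cv2.resize(c,(0,0),fx=4,fy=4,interpolation=cv2.INTER_CUBIC))
```

```text
5.2 [ 0.49055239 -0.19455207  0.05784159] [-0.54759882  0.63805024 -0.01210929]
229 187
```

View pics/v4.png

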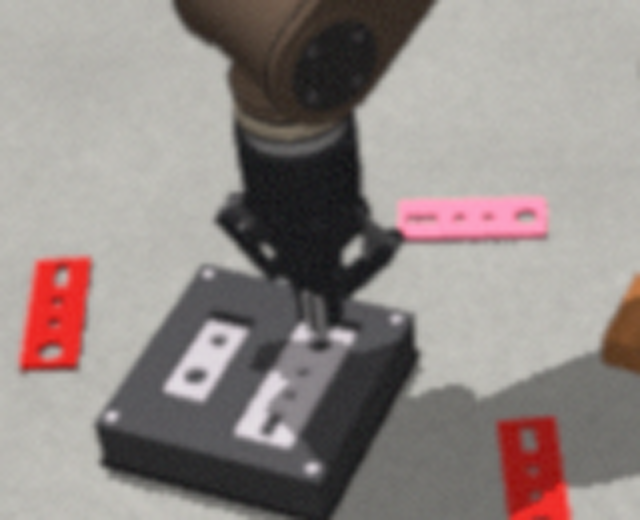

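The fingertips, near (315,330), are over the well end of the long plate, as intended. Pressing now.

>>> servo_tool:
  deltas:
    - [[0,0,-0.06,0],[0,0,-0.12,0],[0,0,-0.18,0],[0,0,-0.22,0],[0,0,-0.25,0]]

```text
time: 5.75
eef_pos: [0.4926, -0.1982, 0.0362]
tcp_rot: [-0.5, 0.5, 0.5, 0.5]
contact_force: [-0.2, -0.1, 0.0]
opening: 0.003
```

>>> servo_tool:
  deltas:
    - [[0,0,-0.01,0],[0,0,-0.02,0],[0,0,-0.03,0],[0,0,-0.04,0],[0,0,-0.05,0]]

```text
time: 6.25
eef_pos: [0.4927, -0.1982, 0.0314]
tcp_rot: [0.5, -0.5, -0.5, -0.5]
contact_force: [-0.0, -0.2, 1.2]
opening: -0.002
```

>>> servo_tool:
  deltas:
    - [[0,0,-0.006,0],[0,0,-0.012,0],[0,0,-0.018,0],[0,0,-0.024,0],[0,0,-0.03,0]]

```text
time: 6.75
eef_pos: [0.4926, -0.1982, 0.0287]
tcp_rot: [-0.5, 0.5, 0.5, 0.5]
contact_force: [-1.8, 1.7, 5.8]
opening: 0.005
```

>>> servo_tool:
  deltas:
    - [[-0.025,0,-0.012,0],[-0.05,0,-0.024,0],[-0.075,0,-0.036,0],[-0.1,0,-0.049,0],[-0.12,0,-0.059,0]]

```text
time: 7.25
eef_pos: [0.4816, -0.1989, 0.0233]
tcp_rot: [0.501, -0.5, -0.499, -0.5]
contact_force: [1.6, -0.0, 6.1]
opening: -0.0
```

Run:
```python
from h import *
s=get_state(); print(s["time"],s["eef_pos"],s["contact_force"])
im=read_camera("scene"); u,v=proj("scene",[.53,-.2,.042])[0].astype(int)
cv2.imwrite("pics/v5.png",cv2.resize(im[v-50:v+50,u-65:u+65],(0,0),fx=5,fy=5,interpolation=cv2.INTER_CUBIC))
```

```text
7.25 [ 0.48157477 -0.19885125  0.02331274] [ 1.57895116 -0.01372865  6.06149314]
```

View pics/v5.png

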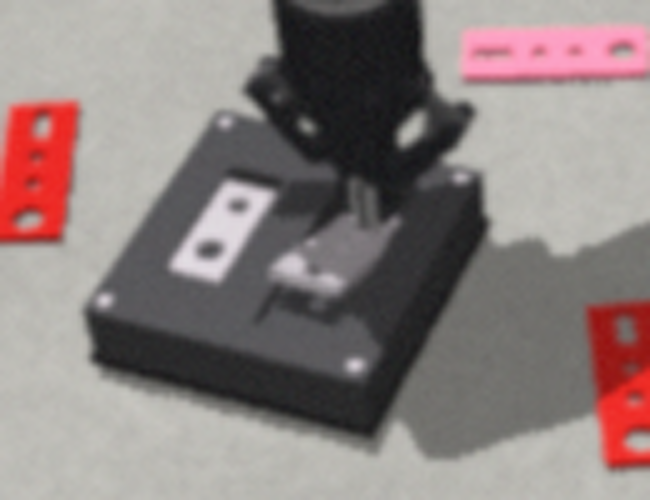

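The plate's far end is up out of the slot, around (305,275), and the short plate hasn't moved. Raising the tool to see whether the plate stays tilted.

>>> servo_tool:
  deltas:
    - [[0,0,0.05,0],[0,0,0.2,0],[0,0,0.5,0],[0,0,0.8,0],[0,0,1,0]]

```text
time: 7.8
eef_pos: [0.4809, -0.1984, 0.125]
tcp_rot: [0.501, -0.5, -0.499, -0.5]
contact_force: [0.4, -0.1, -0.5]
opening: -0.001
```

>>> servo_tool:
  deltas:
    - [[0,0.2,0.2,0],[0,0.4,0.4,0],[0,0.6,0.5,0],[0,0.8,0.5,0],[0,1,0.5,0]]
  claw: 0.3

```text
time: 8.3
eef_pos: [0.4803, -0.0973, 0.1734]
tcp_rot: [0.5, -0.5, -0.5, -0.5]
contact_force: [-0.0, 0.3, -0.4]
opening: 0.655
```

Run:
```python
from h import *
s=get_state(); print(s["time"],s["eef_pos"],s["contact_force"],s["opening"])
out=[]
for n in("scene","top"):
    im=read_camera(n); u,v=proj(n,[.53,-.21,.042])[0].astype(int)
    print(n,u,v); cv2.imwrite(f"pics/{n}1.png",im)
    out.append(cv2.resize(im[v-50:v+50,u-50:u+50],(400,400),interpolation=cv2.INTER_CUBIC))
cv2.imwrite("pics/v6.png",np.hstack(out))
```

```text
8.3 [ 0.48027236 -0.09728759  0.17342937] [-0.04564947  0.34086705 -0.42540237] 0.6545630243420351
scene 218 200
top 344 202
```

View pics/v6.png

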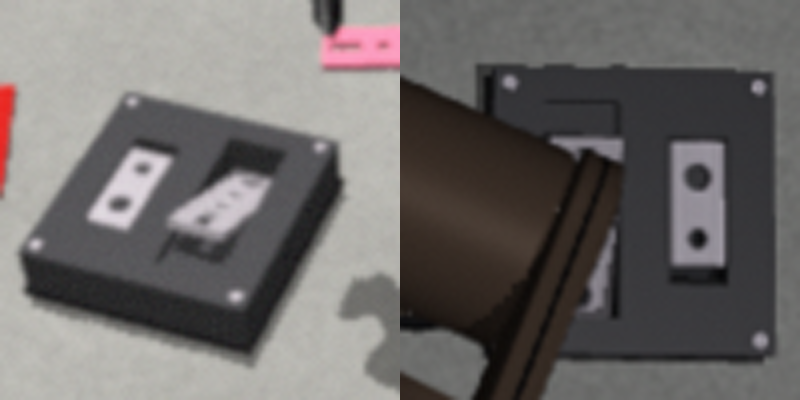

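The plate stays tilted with its far end up: at (205,220) in the left picture, and with its edge at row about 137 in the right one. The short plate is still seated. Going above the raised end.

>>> servo_tool:
  deltas:
    - [[0.15,-0.2,0,0],[0.3,-0.4,0,0],[0.45,-0.6,0,0],[0.6,-0.8,0,0],[0.724,-1,0,0]]

```text
time: 8.9
eef_pos: [0.5532, -0.1997, 0.1724]
tcp_rot: [-0.5, 0.5, 0.5, 0.5]
contact_force: [0.1, 0.9, 0.2]
opening: 0.648
```

Run:
```python
from h import *
print(ray("top",[[294+190/4,152+137/4]],.0586)*1000, ray("top",[[294+190/4,152+101/4]],.042)*1000)
a=ray("top",[[294+222/4,152+140/4]],.0586)*1000; print("right end corner",a)
s=get_state(); print(s["time"],s["eef_pos"],s["contact_force"],s["opening"])
```

```text
[[ 563.39869442 -201.73054879   58.6       ]] [[ 586.72517215 -204.01885035   42.        ]]
right end corner [[ 562.06822463 -219.58200052   58.6       ]]
8.9 [ 0.55318318 -0.19969916  0.1724289 ] [0.11949839 0.91246105 0.22611966] 0.6478180647193309
```

>>> servo_tool:
  deltas:
    - [[0,0,-0.2,0],[0,0,-0.4,0],[0,0,-0.6,0],[0,0,-0.8,0],[0,0,-1,0]]

```text
time: 9.4
eef_pos: [0.5525, -0.1989, 0.0717]
tcp_rot: [-0.5, 0.5, 0.5, 0.5]
contact_force: [-0.1, -0.9, 0.2]
opening: 0.645
```

>>> servo_tool:
  deltas:
    - [[0,0,-0.06,0],[0,0,-0.12,0],[0,0,-0.18,0],[0,0,-0.23,0],[0,0,-0.26,0]]

```text
time: 9.9
eef_pos: [0.5532, -0.1983, 0.0466]
tcp_rot: [0.5, -0.5, -0.5, -0.5]
contact_force: [1.1, 0.3, 0.4]
opening: 0.651
```

>>> servo_tool:
  deltas:
    - [[0,0,-0.01,0],[0,0,-0.02,0],[0,0,-0.03,0],[0,0,-0.04,0],[0,0,-0.05,0]]

```text
time: 10.4
eef_pos: [0.5531, -0.1982, 0.0415]
tcp_rot: [0.5, -0.5, -0.5, -0.5]
contact_force: [-0.6, -0.0, -0.7]
opening: 0.656
```

>>> servo_tool:
  deltas:
    - [[0,0,0.03,0],[0,0,0.03,0],[0,0,0.03,0],[0,0,0.015,0],[0,0,0,0]]
  claw: 0.1

```text
time: 10.9
eef_pos: [0.553, -0.1982, 0.0414]
tcp_rot: [0.5, -0.5, -0.5, -0.5]
contact_force: [-0.2, 0.8, 0.0]
opening: 0.552
```

>>> servo_tool:
  deltas:
    - [[0,0,-0.005,0],[0,0,-0.01,0],[0,0,-0.015,0],[0,0,-0.02,0],[0,0,-0.025,0]]

```text
time: 11.4
eef_pos: [0.553, -0.1982, 0.0395]
tcp_rot: [-0.5, 0.5, 0.5, 0.5]
contact_force: [-2.3, 1.8, 6.4]
opening: 0.551
```

>>> servo_tool:
  deltas:
    - [[0,0,-0.005,0],[0,0,-0.01,0],[0,0,-0.015,0],[0,0,-0.02,0],[0,0,-0.02,0]]

```text
time: 11.9
eef_pos: [0.5534, -0.1983, 0.0395]
tcp_rot: [-0.5, 0.5, 0.5, 0.5]
contact_force: [-5.1, 2.7, 12.4]
opening: 0.551
```

>>> servo_tool:
  deltas:
    - [[0,0,0.05,0],[0,0,0.092,0],[0,0,0.092,0],[0,0,0.092,0],[0,0,0.092,0]]
  claw: -1
  force: 60

```text
time: 12.4
eef_pos: [0.5533, -0.1982, 0.046]
tcp_rot: [0.5, -0.5, -0.5, -0.5]
contact_force: [1.6, -0.5, -1.0]
opening: 0.449
```

>>> servo_tool:
  deltas:
    - [[0,0,0,0],[0,0,0,0],[0,0,0,0],[0,0,0.01,0],[0,0,0.02,0]]

```text
time: 12.9
eef_pos: [0.5528, -0.198, 0.0479]
tcp_rot: [-0.5, 0.5, 0.5, 0.5]
contact_force: [1.8, -0.3, -2.0]
opening: 0.449
```

>>> servo_tool:
  deltas:
    - [[0.02,0,0.06,0],[0.03,0,0.15,0],[0.03,0,0.3,0],[0.03,0,0.5,0],[0.03,0,0.7,0]]

```text
time: 13.4
eef_pos: [0.5557, -0.1981, 0.1198]
tcp_rot: [-0.5, 0.5, 0.5, 0.5]
contact_force: [0.1, -0.0, -1.7]
opening: 0.447
```

>>> servo_tool:
  deltas:
    - [[0,0,0.1,0],[0,0,0.2,0],[0,0,0.3,0],[0,0,0.4,0],[0,0,0.4,0]]

```text
time: 13.9
eef_pos: [0.5567, -0.1986, 0.1598]
tcp_rot: [0.501, -0.5, -0.499, -0.5]
contact_force: [0.0, -1.3, -1.2]
opening: 0.446
```

Run:
```python
from h import *
s=get_state(); print(s["time"],s["eef_pos"],s["contact_force"],s["opening"])
im=read_camera("scene"); u,v=proj("scene",s["eef_pos"])[0].astype(int)
cv2.imwrite("pics/v7.png",cv2.resize(im[v-40:v+70,u-70:u+70],(0,0),fx=5,fy=5,interpolation=cv2.INTER_CUBIC))
```

```text
13.9 [ 0.55673933 -0.19855522  0.15979553] [ 0.01910557 -1.30298373 -1.24855189] 0.44589598122126334
```

View pics/v7.png

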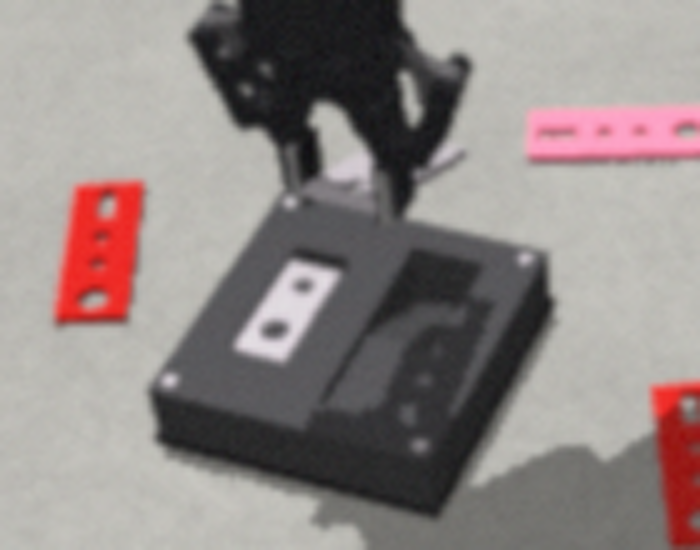

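The plate is held at its raised end, just under (340,185), still tilted, and its slot is empty. The short plate is still seated. Carrying it to the pallet.

>>> servo_tool:
  deltas:
    - [[0,0.1,0,0],[0.05,0.3,0,0],[0.1,0.5,0,0],[0.15,0.75,0,0],[0.2,1,0,0]]

```text
time: 14.45
eef_pos: [0.5754, -0.0965, 0.157]
tcp_rot: [-0.499, 0.5, 0.501, 0.5]
contact_force: [0.2, 0.2, -0.4]
opening: 0.445
```

>>> servo_tool:
  deltas:
    - [[0.05,0.2,0,0],[0.1,0.4,0,0],[0.15,0.6,0,0],[0.2,0.8,0,0],[0.2,1,0,0]]

```text
time: 14.95
eef_pos: [0.5956, 0.0035, 0.157]
tcp_rot: [-0.5, 0.5, 0.501, 0.5]
contact_force: [-0.6, -0.1, -0.8]
opening: 0.448
```

>>> servo_tool:
  deltas:
    - [[0.05,0.2,0,0],[0.1,0.4,0,0],[0.15,0.6,0,0],[0.2,0.8,0,0],[0.2,1,0,0]]

```text
time: 15.45
eef_pos: [0.6155, 0.1033, 0.1569]
tcp_rot: [-0.5, 0.5, 0.501, 0.499]
contact_force: [0.2, 0.0, -2.1]
opening: 0.451
```

>>> servo_tool:
  deltas:
    - [[0.05,0.2,0,0],[0.1,0.4,0,0],[0.13,0.6,0,0],[0.13,0.8,0,0],[0.13,1,0,0]]

```text
time: 15.95
eef_pos: [0.6279, 0.2032, 0.1567]
tcp_rot: [-0.5, 0.501, 0.501, 0.499]
contact_force: [-0.1, 0.1, -1.6]
opening: 0.451
```

>>> servo_tool:
  deltas:
    - [[0,0.15,-0.1,0],[0,0.22,-0.25,0],[0,0.22,-0.4,0],[0,0.22,-0.5,0],[0,0.22,-0.5,0]]

```text
time: 16.45
eef_pos: [0.6271, 0.2226, 0.1043]
tcp_rot: [-0.499, 0.502, 0.501, 0.498]
contact_force: [0.1, -0.9, -2.1]
opening: 0.448
```

Run:
```python
from h import *
s=get_state(); print(s["time"],s["eef_pos"],s["contact_force"],s["opening"])
im=read_camera("scene"); u,v=proj("scene",s["eef_pos"])[0].astype(int)
cv2.imwrite("pics/v8.png",cv2.resize(im[v-60:v+70,u-85:u+85],(0,0),fx=4.5,fy=4.5,interpolation=cv2.INTER_CUBIC))
```

```text
16.45 [0.62705357 0.22264385 0.10434941] [ 0.05080626 -0.92254888 -2.12916676] 0.4477774155851609
```

View pics/v8.png

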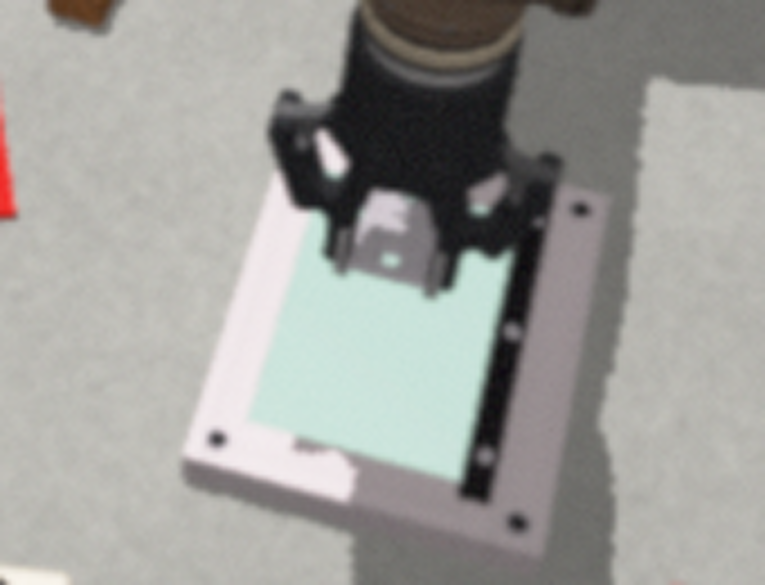

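The plate hangs tilted over the glass: raised end at (390,260), low end behind it, clear of the rail at about (515,330). Lowering.

>>> servo_tool:
  deltas:
    - [[0,0,-0.1,0],[0,0,-0.2,0],[0,0,-0.3,0],[0,0,-0.4,0],[0,0,-0.45,0]]

```text
time: 17.0
eef_pos: [0.6281, 0.2236, 0.0613]
tcp_rot: [-0.5, 0.501, 0.5, 0.499]
contact_force: [0.9, -0.3, -2.7]
opening: 0.446
```

>>> servo_tool:
  deltas:
    - [[0,0,-0.02,0],[0,0,-0.04,0],[0,0,-0.06,0],[0,0,-0.08,0],[0,0,-0.1,0]]

```text
time: 17.5
eef_pos: [0.63, 0.224, 0.0541]
tcp_rot: [-0.501, 0.499, 0.5, 0.501]
contact_force: [1.8, -0.2, 3.0]
opening: 0.448
```

>>> servo_tool:
  deltas:
    - [[0.004,0,-0.02,0],[0.008,0,-0.04,0],[0.012,0,-0.06,0],[0.016,0,-0.08,0],[0.02,0,-0.1,0]]
  force: 30

```text
time: 18.0
eef_pos: [0.634, 0.224, 0.0462]
tcp_rot: [-0.502, 0.498, 0.499, 0.502]
contact_force: [5.3, 1.4, 7.8]
opening: 0.444
```

>>> servo_tool:
  deltas:
    - [[0.004,0,-0.02,0],[0.008,0,-0.04,0],[0.012,0,-0.06,0],[0.016,0,-0.08,0],[0.02,0,-0.1,0]]

```text
time: 18.5
eef_pos: [0.6374, 0.224, 0.037]
tcp_rot: [-0.502, 0.497, 0.498, 0.503]
contact_force: [5.7, -0.9, 6.8]
opening: 0.448
```

>>> servo_tool:
  deltas:
    - [[0,0,-0.015,0],[0,0,-0.03,0],[0,0,-0.045,0],[0,0,-0.06,0],[0,0,-0.08,0]]
  force: 20

```text
time: 19.0
eef_pos: [0.6371, 0.2241, 0.0286]
tcp_rot: [-0.502, 0.497, 0.498, 0.503]
contact_force: [5.7, 0.6, 6.0]
opening: 0.443
```

>>> servo_tool:
  deltas:
    - [[0,0,-0.01,0],[0,0,-0.02,0],[0,0,-0.03,0],[0,0,-0.03,0],[0,0,-0.03,0]]

```text
time: 19.5
eef_pos: [0.6363, 0.2241, 0.025]
tcp_rot: [-0.502, 0.498, 0.498, 0.502]
contact_force: [4.9, -0.4, 5.3]
opening: 0.446
```

>>> servo_tool:
  deltas:
    - [[0,0,-0.01,0],[0,0,-0.02,0],[0,0,-0.03,0],[0,0,-0.03,0],[0,0,-0.03,0]]

```text
time: 20.0
eef_pos: [0.6353, 0.2241, 0.0211]
tcp_rot: [-0.501, 0.499, 0.499, 0.502]
contact_force: [4.7, 0.6, 5.9]
opening: 0.446
```

>>> servo_tool:
  deltas:
    - [[0,0,-0.005,0],[0,0,-0.01,0],[0,0,-0.015,0],[0,0,-0.02,0],[0,0,-0.02,0]]

```text
time: 20.5
eef_pos: [0.6344, 0.224, 0.019]
tcp_rot: [-0.501, 0.499, 0.499, 0.501]
contact_force: [3.6, -1.6, 8.6]
opening: 0.445
```

Run:
```python
from h import *
s=get_state(); print(s["time"],s["eef_pos"],s["contact_force"],s["opening"])
im=read_camera("scene"); u,v=proj("scene",s["eef_pos"])[0].astype(int)
cv2.imwrite("pics/v9.png",cv2.resize(im[v-50:v+30,u-55:u+55],(0,0),fx=6.5,fy=6.5,interpolation=cv2.INTER_CUBIC))
```

```text
20.5 [0.63440647 0.22399864 0.0189903 ] [ 3.62410576 -1.62666663  8.60924323] 0.44477819051217504
```

View pics/v9.png

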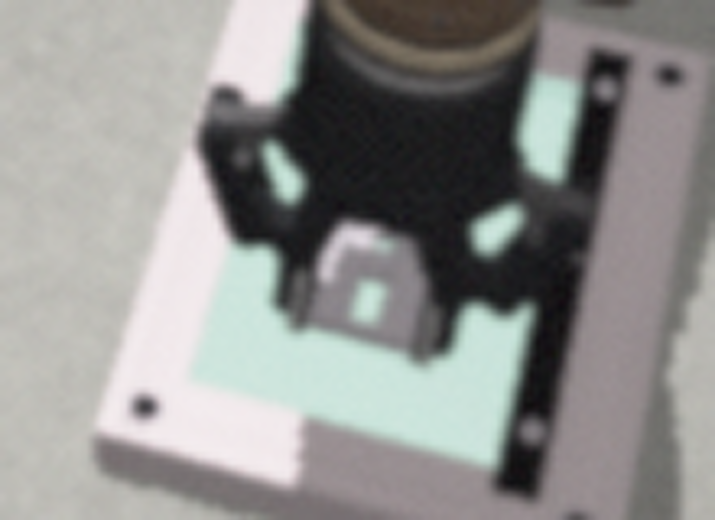

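The plate looks nearly flat at the fingertips (front edge from (300,320) to (430,355)), with glass on all sides and the rail clear. Easing down the last millimetre, then releasing gently.

>>> servo_tool:
  deltas:
    - [[0,0,-0.005,0],[0,0,-0.01,0],[0,0,-0.01,0],[0,0,-0.01,0],[0,0,-0.01,0]]

```text
time: 21.05
eef_pos: [0.6344, 0.224, 0.0189]
tcp_rot: [-0.501, 0.499, 0.499, 0.501]
contact_force: [1.3, 0.0, 12.3]
opening: 0.451
```

>>> servo_tool:
  deltas:
    - [[0,0,0.01,0],[0,0,0.02,0],[0,0,0.02,0],[0,0,0.02,0],[0,0,0.02,0]]
  claw: 0.1

```text
time: 21.55
eef_pos: [0.6323, 0.2239, 0.0176]
tcp_rot: [-0.5, 0.5, 0.5, 0.5]
contact_force: [-0.0, 0.6, 3.2]
opening: 0.551
```

>>> servo_tool:
  deltas:
    - [[0,0,0.03,0],[0,0,0.1,0],[0,0,0.25,0],[0,0,0.4,0],[0,0,0.6,0]]

```text
time: 22.05
eef_pos: [0.6327, 0.2238, 0.0793]
tcp_rot: [-0.5, 0.5, 0.5, 0.5]
contact_force: [-0.8, -0.7, -0.1]
opening: 0.548
```

>>> servo_tool:
  deltas:
    - [[0,-0.2,0.1,-0.08],[0,-0.4,0.2,-0.16],[0,-0.6,0.2,-0.24],[0,-0.8,0.2,-0.32],[0,-1,0.2,-0.4]]

```text
time: 22.55
eef_pos: [0.6336, 0.1231, 0.1002]
tcp_rot: [-0.32, 0.63, 0.319, 0.632]
contact_force: [0.1, 0.5, 0.6]
opening: 0.548
```

>>> servo_tool:
  deltas:
    - [[-0.1,-0.1,0,-0.09],[-0.2,-0.2,0,-0.18],[-0.3,-0.3,0,-0.27],[-0.4,-0.4,0,-0.36],[-0.44,-0.44,0,-0.45]]

```text
time: 23.05
eef_pos: [0.5886, 0.0792, 0.0997]
tcp_rot: [-0.081, 0.702, 0.081, 0.703]
contact_force: [-0.2, -0.5, 1.0]
opening: 0.551
```

Run:
```python
from h import *
s=get_state(); print(s["time"],s["eef_pos"],s["tcp_rot"],s["contact_force"],s["opening"],s["qpos"][5])
np.set_printoptions(precision=2,suppress=True)
out=[]
for n in("scene","top"):
    im=read_camera(n); cv2.imwrite(f"pics/{n}2.png",im)
    for r in recognise(n,"long_plate_centre")[:4]: print(n,round(r["p"],2),np.round(r["at"],4))
    u,v=proj(n,[.585,.234,.02])[0].astype(int)
    w=75 if n=="scene" else 60; out.append(cv2.resize(im[v-w:v+w,u-w:u+w],(400,400),interpolation=cv2.INTER_CUBIC)); print(u,v,w)
cv2.imwrite("pics/v10.png",np.hstack(out))
```

```text
23.05 [0.58864519 0.07916519 0.09968094] [-0.08101501  0.70206756  0.08078168  0.70285989] [-0.18655357 -0.46929135  0.9995644 ] 0.5513203769219561 -0.266176427336258
scene 0.69 [0.6  0.22 0.03]
scene 0.65 [ 0.3  -0.16  0.  ]
scene 0.62 [ 0.53 -0.03  0.  ]
scene 0.62 [ 0.49 -0.41  0.01]
378 264 75
top 0.89 [ 0.49 -0.4   0.01]
top 0.72 [ 0.53 -0.03  0.  ]
152 176 60
```

View pics/v10.png

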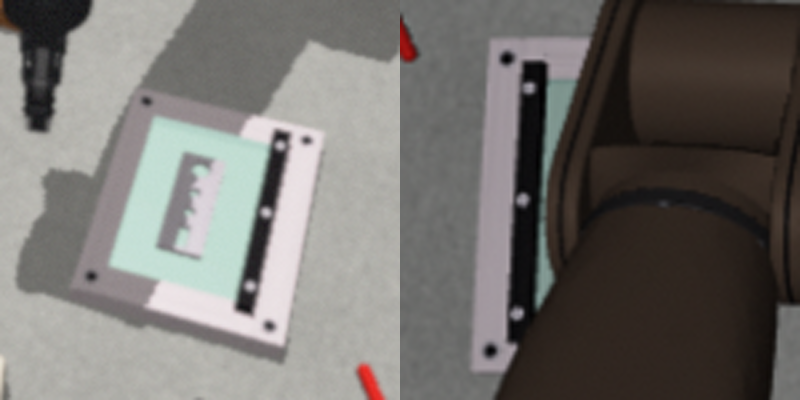

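The plate lies flat on the glass, corners around (185,152), (226,160), (202,258) and (157,247) in the left picture. The rail face is about 25 mm away, so I need to push it there. Measuring the plate and rail.

Run:
```python
from h import *
np.set_printoptions(precision=1,suppress=True)
f=lambda U:(np.array(U,float)+.5)/(400/150)-.5+[378-75,264-75]
c=ray("scene",f([[185,152],[226,160],[202,258],[157,247]]),.026)*1000; print("plate",c,c.mean(0))
im=cv2.imread("pics/scene2.png"); b=im.astype(int).max(2)
# rail = dark blob near (265,222)
m=(b<70).astype(np.uint8); n,l,st,ce=cv2.connectedComponentsWithStats(m)
p=f([[259,235]])[0].astype(int); k=l[p[1],p[0]]; print(k,st[k])
ys,xs=np.where(l==k); W=ray("scene",np.c_[xs,ys],.032)*1000
(cx,cy),(w,h),a=cv2.minAreaRect(W[:,:2].astype(np.float32)); print("rail scene",cx,cy,w,h,a)
t=cv2.imread("pics/top0.png"); b=t.astype(int).max(2); n,l,st,ce=cv2.connectedComponentsWithStats((b<60).astype(np.uint8))
q=proj("top",[.585,.287,.032])[0]; q2=proj("top",[.56,.287,.032])[0].astype(int); k=l[q2[1],q2[0]]; print(k,st[k])
ys,xs=np.where(l==k); W=ray("top",np.c_[xs,ys],.032)*1000; print("rail top",cv2.minAreaRect(W[:,:2].astype(np.float32)))
```

```text
plate [[537.6 207.   26. ]
 [534.7 244.4  26. ]
 [647.9 245.4  26. ]
 [649.3 206.3  26. ]] [592.4 225.8  26. ]
23 [395 270   9  24 120]
rail scene 626.697265625 288.0175476074219 66.94890594482422 11.05891227722168 0.26675817370414734
175 [124 134  12  85 633]
rail top ((584.9459838867188, 284.4754333496094), (198.67694091796875, 19.628700256347656), 0.30123212933540344)
```

>>> servo_tool:
  deltas:
    - [[0.02,0.2,0,-0.09],[0.02,0.4,0,-0.145],[0.02,0.6,0,-0.145],[0.02,0.8,0,-0.145],[0.02,1,0,-0.145]]

```text
time: 23.75
eef_pos: [0.5915, 0.1812, 0.0987]
tcp_rot: [-0.004, 0.707, 0.004, 0.707]
contact_force: [0.1, 0.4, 0.1]
opening: 0.549
```

>>> servo_tool:
  deltas:
    - [[0,0,-0.15,0],[0,0,-0.35,0],[0,0,-0.55,0],[0,0,-0.7,0],[0,0,-0.75,0]]

```text
time: 24.25
eef_pos: [0.5894, 0.1792, 0.0204]
tcp_rot: [-0.003, 0.709, 0.003, 0.706]
contact_force: [0.1, -0.3, 0.4]
opening: 0.55
```

>>> servo_tool:
  deltas:
    - [[0,0,-0.01,0],[0,0,-0.02,0],[0,0,-0.03,0],[0,0,-0.037,0],[0,0,-0.037,0]]

```text
time: 24.75
eef_pos: [0.5913, 0.1799, 0.02]
tcp_rot: [-0.003, 0.707, 0.003, 0.707]
contact_force: [0.5, 0.1, -0.6]
opening: 0.549
```

>>> servo_tool:
  deltas:
    - [[0,0.03,0,0],[0,0.07,0,0],[0,0.11,0,0],[0,0.14,0,0],[0,0.17,0,0]]

```text
time: 25.25
eef_pos: [0.591, 0.197, 0.0195]
tcp_rot: [-0.003, 0.707, 0.003, 0.707]
contact_force: [0.3, -1.4, 0.8]
opening: 0.545
```

>>> servo_tool:
  deltas:
    - [[0,0.03,0,0],[0,0.06,0,0],[0,0.1,0,0],[0,0.13,0,0],[0,0.17,0,0]]

```text
time: 25.75
eef_pos: [0.5911, 0.214, 0.0195]
tcp_rot: [-0.003, 0.707, 0.003, 0.707]
contact_force: [0.3, -2.0, 0.6]
opening: 0.549
```

>>> servo_tool:
  deltas:
    - [[0,0.02,0,0],[0,0.04,0,0],[0,0.06,0,0],[0,0.08,0,0],[0,0.1,0,0]]

```text
time: 26.25
eef_pos: [0.591, 0.224, 0.0195]
tcp_rot: [-0.003, 0.707, 0.003, 0.707]
contact_force: [0.3, -1.9, 1.0]
opening: 0.55
```

Sliding at about 1–2 N. Now creeping until the rail resists.

>>> servo_tool:
  deltas:
    - [[0,0.008,0,0],[0,0.016,0,0],[0,0.024,0,0],[0,0.032,0,0],[0,0.04,0,0]]

```text
time: 26.75
eef_pos: [0.591, 0.2279, 0.0194]
tcp_rot: [-0.003, 0.707, 0.003, 0.707]
contact_force: [0.0, -1.9, 0.4]
opening: 0.55
```

>>> servo_tool:
  deltas:
    - [[0,0.006,0,0],[0,0.012,0,0],[0,0.018,0,0],[0,0.024,0,0],[0,0.03,0,0]]

```text
time: 27.25
eef_pos: [0.591, 0.2285, 0.0194]
tcp_rot: [-0.005, 0.708, 0.002, 0.707]
contact_force: [-0.2, -11.3, 3.8]
opening: 0.549
```

>>> servo_tool:
  deltas:
    - [[0,0.005,0,0],[0,0.01,0,0],[0,0.01,0,0],[0,0.01,0,0],[0,0.01,0,0]]

```text
time: 27.75
eef_pos: [0.591, 0.2286, 0.0194]
tcp_rot: [-0.005, 0.708, 0.001, 0.707]
contact_force: [-0.9, -12.1, 4.5]
opening: 0.547
```

>>> servo_tool:
  deltas:
    - [[0,-0.02,0,0],[0,-0.06,0,0],[0,-0.12,0,0],[0,-0.2,0,0],[0,-0.3,0.05,0]]

```text
time: 28.25
eef_pos: [0.5901, 0.2016, 0.0236]
tcp_rot: [-0.003, 0.708, 0.003, 0.706]
contact_force: [-0.3, -0.0, -0.3]
opening: 0.55
```

>>> servo_tool:
  deltas:
    - [[0,0,0.2,0],[0,-0.1,0.4,0],[0,-0.3,0.6,0],[0,-0.6,0.8,0],[0,-0.9,1,0]]

```text
time: 28.75
eef_pos: [0.5908, 0.1108, 0.1256]
tcp_rot: [-0.003, 0.707, 0.003, 0.707]
contact_force: [0.2, -0.3, 0.3]
opening: 0.553
```

>>> servo_tool:
  deltas:
    - [[0,-0.2,0.1,0],[0,-0.4,0.2,0],[0,-0.6,0.2,0],[0,-0.8,0.2,0],[0,-1,0.2,0]]

```text
time: 29.25
eef_pos: [0.5909, 0.0106, 0.145]
tcp_rot: [-0.003, 0.707, 0.003, 0.707]
contact_force: [-0.4, -0.6, 0.2]
opening: 0.549
```

>>> servo_tool:
  deltas:
    - [[0,-0.2,0,0],[0,-0.4,0,0],[0,-0.6,0,0],[0,-0.8,0,0],[0,-1,0,0]]

```text
time: 29.75
eef_pos: [0.5907, -0.0893, 0.1448]
tcp_rot: [-0.003, 0.707, 0.003, 0.707]
contact_force: [0.8, -0.0, 0.2]
opening: 0.55
```

Run:
```python
from h import *
s=get_state(); print(s["time"],s["eef_pos"],s["contact_force"])
for n in("scene","top"):
    im=read_camera(n); cv2.imwrite(f"pics/{n}3.png",im)
    for q in("long_plate_centre","short_plate_centre","setting_ring_centre","wood_block_centre"): print(n,q,[(round(r["p"],2),np.round(r["at"],3).tolist()) for r in recognise(n,q)[:3]])
im=cv2.imread("pics/scene3.png");u,v=proj("scene",[.585,.25,.02])[0].astype(int);print(u,v)
a=cv2.resize(im[v-50:v+50,u-50:u+50],(500,500),interpolation=cv2.INTER_CUBIC)
cv2.imwrite("pics/v11.png",a)
```

```text
29.75 [ 0.59074228 -0.08933786  0.14479779] [ 0.7813896  -0.04800865  0.18911188]
scene long_plate_centre [(0.88, [0.594, 0.256, 0.031]), (0.72, [0.537, -0.03, 0.004]), (0.62, [0.299, -0.142, 0.004])]
scene short_plate_centre [(0.48, [0.531, -0.266, 0.041])]
scene setting_ring_centre [(0.64, [0.742, 0.012, 0.02])]
scene wood_block_centre [(0.69, [0.743, 0.009, 0.021])]
top long_plate_centre [(0.86, [0.593, 0.257, 0.023]), (0.82, [0.302, -0.161, 0.007]), (0.72, [0.493, -0.407, 0.005])]
top short_plate_centre [(0.83, [0.53, -0.262, 0.04])]
top setting_ring_centre [(0.51, [0.745, 0.016, 0.026])]
top wood_block_centre []
385 266
```

View pics/v11.png

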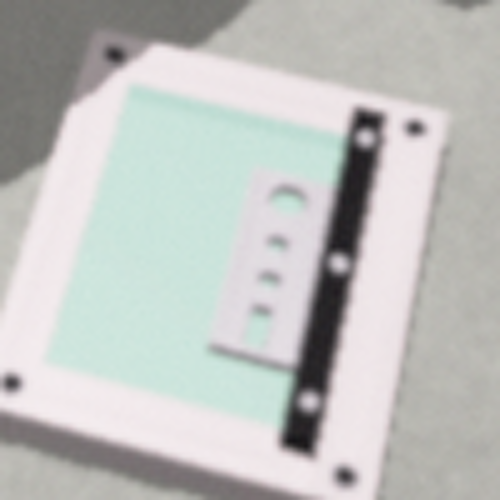

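The plate lies flat on the glass with no gap between its long edge and the rail, from (333,180) to (300,365), well inside the glass. The robot is clear, so I'm handing in.

```bash
python3 -c "
from plant import *
s=get_state(); print(s['time'],s['contact_force']); print(sign_off())"
```

```text
30.25 [-0.4598047  -0.81795846 -0.0886403 ]
the job is handed in; nothing more can be done
None
```

The longer steel plate is lying flat on the pallet glass with one long edge against the stop rail. I handed the job in at 30.25 s of the 56 s allowed.

I pressed the well end down and drew it towards the robot until the other end tipped up, then gripped that end and carried the plate over. As I lowered it, the plate pivoted flat. I released it about 30 mm short of the rail and pushed it there with the two fingertips, until the rail resisted at about 12 N.

**Last checks:**
- **Plate:** both cameras put its centre near (0.593, 0.257) m, about 8 mm along the rail from the pallet's middle, well within the 35 mm allowed. The closing picture shows no gap at the rail, and the rail stopped the push where I had measured it.
- **Short plate and ring:** both are where they were, within the networks' error.
- **Arm:** it stood clear, reading under 1 N. The highest force I saw was about 14 N, when I felt for the block's top.

**Disagreements:**
- **Wooden block:** in the last pictures the networks didn't find it. The scene camera's only answer was the ring, and the top camera found nothing. The arm never went near it, but I have no final confirmation of its position.
- **Rail position:** the two cameras differed by up to about 3 mm, so I relied on the contact force for flushness.

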